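# Free the stiff shaker clamp and clamp the tube tray with it

### The arm

A 7-joint arm with a two-finger parallel gripper is mounted at the origin on a cart in front of the work surface, level with it; the furniture and walls round the work are solid. World frame = base frame: x ahead of the robot, y to its left, z up, the work surface at z = 0. Lengths are in m, angles in rad, forces in N, time in s.
With the tool pointing down it reaches from about 0.375 to 0.925 m from the base axis. Payload 3.1 kg.
Tool frame: the origin (TCP) lies midway between the tips of the shut fingers; the grasp point (between the pads) lies 19 mm behind it; z points along the fingers, y is the line along which they close (so a half turn about z gives the same grasp; the last joint's range is limited). The gripper opens to 85 mm and grips with 20 to 120 N. Pads are 22 mm wide; open, the fingers measure 114 mm over their backs; the gripper's body (76 mm by 85 mm) begins 54 mm behind the grasp point. The pads swing forward as they close: fully open they stand 13 mm farther back than shut.
Start: joints at [-1.308, 0.383, 0.044, 1.598, -0.018, 1.161, -0.05], TCP at [0.229, 0.608, 0.231] pointing down, gripper open.
Joint ranges: [-2.61, 2.61], [-0.41, 2.15], [-1.48, 1.57], [0, 2.5], [-1.57, 4.71], [0.05, 1.97], [-2.85, 2.85]. Speed limits (rad/s): [2.79, 2.79, 3.14, 3.14, 3.14, 3.14, 3.14].

### API

Orientations are given as a unit quaternion [x, y, z, w].
In Python, from cell import env gives the robot as it stands. Calls block until the motion is done:
- env.move_pose(position, orientation): joint-space move of the TCP to a pose.
- env.servo_line(position, orientation=None, vel=0.15): straight line of the TCP; orientation=None keeps the orientation; vel is the mean speed in m/s.
- env.move_joints(angles): joint-space move.
- env.gripper_to(opening, strength=None): finger opening in m; strength is the grip in N (None keeps the last); returns when the fingers have stopped.
- env.wait(seconds).
- env.ik(position, orientation): joint angles nearest the present ones, or None.
- env.get_image(name): name is "scene" or "top" or "wrist"; returns (picture, depth): 400x640x3 uint8, blue, green, red; 400x640 float32, m along the optical axis (not along the pixel's ray), 0 where there is no reading.
- env.camera_model(name): a dict with "fx", "fy", "cx", "cy" (pixels), "extrinsics" (4x4, takes a point from camera to world coordinates). Camera axes: x right, y down, z forward; pixel columns grow to the right and rows downward; lengths in m; the calibration is good to about 2 mm. A picture is of the moment at which its call begins: read the wrist's pose just before it. camera_model takes no time and is no camera call; for the wrist camera it gives the pose at the moment of the call.
A pose or a line that the arm cannot do raises env.Unreachable and nothing moves.
- env.finish_job(): hands the job in; it is judged then, once.
Trained networks look in the newest picture that a camera, given by its name, has taken for a name from the list of things; names that differ only in an ending like _2 or _b are one class to them, and where a whole thing is asked for, a point or a joint stands for the part that bears it (a point fixed in the world has none). Each returns a list of dicts, best first, with "confidence" (0 to 1); they miss things now and then, are a little off and sometimes report something else, mostly with a low value. They report only what shows in the picture. A call takes as long as a camera call.
- env.spot_in(camera, target): "box" ([left, top, width, height] in pixels, round what is visible of it).
- env.regions_of(camera, target): "region" (400x640 bool, what is visible of it) and "box" ([left, top, width, height] in pixels, round what is visible of it).
- env.landmark_of(camera, target): "centre" ([column, row] in pixels: a listed point, or the origin of a listed thing).
Readings, each from a call of its own:
- env.read_time_s(): time.
- env.read_joint_pos(): joint angles.
- env.read_joint_velocities(): joint speeds.
- env.read_joint_efforts(): joint torques, N m.
- env.read_eef_pos(): TCP position.
- env.read_tcp_rot(): TCP orientation.
- env.read_wrist_force(): force on the tool from outside, world axes, zero at the start.
- env.read_torque(): the same for the moment, N m.
- env.read_finger_gap(): finger opening in m.
- env.read_gripper_force(): force on a finger pad.
Only numpy, scipy, OpenCV 4.12 (cv2) and the standard library are available. Lean on these libraries where they do the work, as an engineer would, in place of code of your own. Each camera call takes 0.05 s, during which the arm holds its last target. There are 200 camera calls.

### The job

The tray of microtubes stands loose on the shaker's platform, and the clamp's wing knob sits stiff in its lock, away from the tray. Break the knob loose with a short firm anticlockwise twist and turn it on about a quarter turn until it is free, slide the clamp along by its knob until the sprung bar holds the tray snugly and squarely against the end stop (springs lightly pressed in, not squashed solid), then turn the knob back until it snaps home and let go. Do not touch the tray with the gripper, and leave the other things on the bench alone.

Things in the scene. Friction and masses are not known exactly. Their poses are not given: they have to be found in the camera images.
- shaker: orbital shaker, white housing under an aluminium platform 260 (its x) by 360 (its y) mm, fixed to the bench. Origin on the bench under its centre, z up; the y axis runs along the platform's middle slot from the clamp (-y) to the end stop (+y). The platform's top is 92 mm above the origin.
- stop_face (a point): middle of the end stop's rubber face, at x 0, y +160 mm, z 107 mm in the shaker's frame. The face is 140 mm wide, 4 to 26 mm above the platform, and looks to the shaker's -y; the tray must end flat against it.
- tube_tray: cream microtube rack, 136 mm (its x) by 92 mm (its y) by 37 mm high, with two thin white carrying bows across it up to 49 mm high and 105 mm wide; 0.13 kg, loose. Origin in the middle of its underside, on the platform. Its long (x) axis lies roughly along the shaker's y axis (either way round); its flat ends are 68 mm either side of the origin.
- bar_face (a point): middle of the rubber face of the clamp's sprung aluminium bar, 15 mm above the platform; the face is 126 mm wide, 5 to 25 mm above the platform, looks to the shaker's +y, and stands 66 mm on the +y side of the knob's axis when its springs are relaxed.
- clamp_bar: the clamp's sprung bar. Two springs push it forward from the sliding foot: 6 N for each mm it is pushed back, solid at 5 mm (30 N). Right: 4 to 18 N between bar and tray, best about 9 N (the push on the knob reads some 3 to 5 N more, the foot's friction); over 25 N is too hard. Origin on the platform under the middle of its rubber face; axes as the shaker's.
- knob_grip (a point): grip point of the black wing knob that locks the clamp, on the knob's vertical axis, 50 mm above the platform. The wing is a flat upright bar 52 mm long (this point's x), 13 mm thick (its y), 27 to 59 mm above the platform. Pinch it across its thickness from above, fingertips 30 mm or more above the platform (a hub 33 mm across lies below), with a firm grip (80 N or more, or it slips).
- clamp_foot: the clamp's aluminium sliding foot, 78 x 60 mm, highest parts 24 mm above the platform; carries knob and bar. With the knob open (over 1.0 rad) it slides along the shaker's y axis with about 3 N of friction, pushed by the knob; with the knob locked it stays put. Origin on the platform under the knob's axis.
- clamp_knob (a joint): wing knob angle, rad, growing anticlockwise from above (opening); found at 0 to 0.04. Stiff lock: it takes about 0.5 N m up to 0.2, passes dead centre near 0.3, springs on to 0.55 by itself and is free from 0.65 to its stop at 1.9; open is over 1.1. Turned back it stiffens from 0.57 (up to 0.7 N m near 0.45), passes dead centre at 0.3 and snaps home by itself; home is under 0.12.
- clamp_screw: the knob's screw, which carries the knob, rises 1.3 mm per rad of opening, and presses its shoe on the clamp strip under the slot while the knob is under about 0.9 rad. Origin on the platform on the knob's axis.
- clamp_strip: springy steel strip 324 mm long under the platform's slot; the screw presses on it with about 50 to 75 N when the knob is home, which holds the foot, and not at all when the knob is open.
- bench_timer: white bench timer 64 x 64 x 19 mm, bystander; origin under its centre
- small_beaker: glass beaker 75 mm across, 92 mm high, bystander; origin under its centre
- petri: petri dish 58 mm across, 14 mm high, bystander; origin under its centre
- marker: marker pen 135 mm long, 17 mm thick, bystander; origin under its centre

How it is judged:
By the outcome, as a careful person would: the job done as asked, in the order asked, and still so for the second after the job is handed in, with the robot touching nothing.
It also fails if it takes over 48 s, if anything falls off the work surface, if the arm or the gripper's body presses on something with over 40 N, if the wrist force passes 120 N, or if a joint passes its speed limit or range.

## Working session

There is one attempt and no reset: what is moved stays moved. The work goes in short steps, each a Python script; the robot and the scene stay as the last script left them, time stands still between calls to the robot, and variables do not carry over. Pictures are saved under pics/ and viewed, at most 10 in all, crops included, and the job is handed in when it is done.

```bash
mkdir -p pics; ls
cat > h.py <<'E'
from cell import env
import numpy as np, cv2
from scipy.spatial.transform import Rotation as R
def snap(cam,name=None):
    m=env.camera_model(cam); im,d=env.get_image(cam)
    if name: cv2.imwrite(f'pics/{name}.png',im)
    return m,im,d
def ray(m,uv):
    T=np.array(m['extrinsics']); v=np.array([(uv[0]-m['cx'])/m['fx'],(uv[1]-m['cy'])/m['fy'],1])
    return T[:3,3],T[:3,:3]@v
def at_z(m,uv,z):
    o,v=ray(m,uv); return o+v*(z-o[2])/v[2]
def cloud(m,d):
    vv,uu=np.mgrid[:400,:640]; T=np.array(m['extrinsics'])
    P=np.stack([(uu-m['cx'])/m['fx']*d,(vv-m['cy'])/m['fy']*d,d],-1)
    return P@T[:3,:3].T+T[:3,3]
def down(yaw):  # tool z down; tool y axis at world angle yaw+90deg... x axis at yaw
    return (R.from_euler('z',yaw)*R.from_euler('x',np.pi)).as_quat()
E
python3 - <<'E'
from h import *
np.set_printoptions(precision=4,suppress=True)
print(env.read_time_s(),env.read_tcp_rot(),down(0))
m,im,d=snap('top','top0'); P=cloud(m,d)
Z={'shaker':0,'stop_face':.107,'tube_tray':.092,'bar_face':.107,'knob_grip':.142,'clamp_foot':.092,'bench_timer':0,'small_beaker':0,'petri':0,'marker':0}
for t in Z:
    for r in env.landmark_of('top',t)[:2]:
        print(t,round(r['confidence'],2),np.round(r['centre'],1),at_z(m,r['centre'],Z[t]))
snap('scene','scene0')
E
```

```text
pics
0.0 [ 0.1793  0.9838 -0.0013 -0.0002] [1. 0. 0. 0.]
stop_face 0.68 [229.3 202.2] [0.441  0.2558 0.107 ]
tube_tray 0.9 [257.3 194.2] [0.467  0.1786 0.092 ]
bar_face 0.8 [308.4 183.4] [0.4967 0.0315 0.107 ]
bar_face 0.43 [324.4 178.6] [ 0.5109 -0.0141  0.107 ]
knob_grip 0.46 [327.6 173.7] [ 0.5179 -0.0226  0.142 ]
clamp_foot 0.9 [327.1 177. ] [ 0.5186 -0.022   0.092 ]
bench_timer 0.86 [378.5 217.6] [ 0.4128 -0.1794  0.    ]
small_beaker 0.78 [387.8 162.2] [ 0.5848 -0.2103  0.    ]
petri 0.86 [420.  183.2] [ 0.5195 -0.3075  0.    ]
petri 0.44 [283.1 193. ] [0.4865 0.111  0.    ]
marker 0.63 [419.7 227.5] [ 0.3836 -0.303   0.    ]
```

View pics/top0.png

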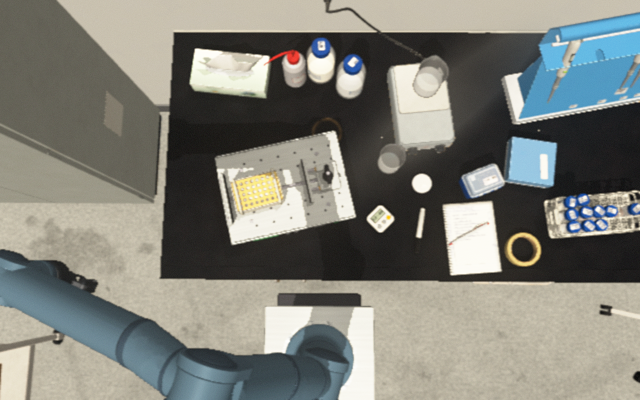

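View pics/scene0.png

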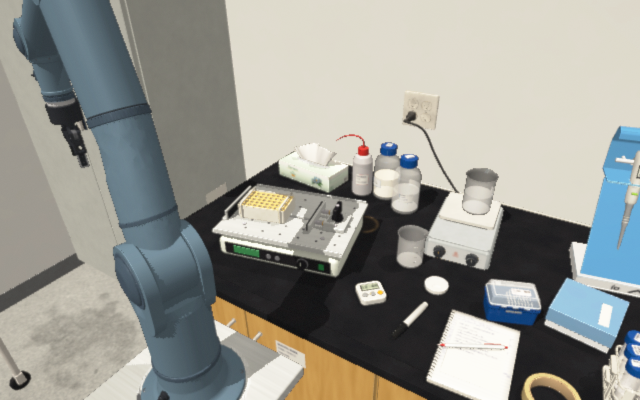

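The top picture shows the shaker yawed by about 15°. The stop is at (229,202), the tray at (257,193), the bar at (306,180) and the knob at (327,174). I'll take a closer look from the wrist camera above the knob.

Run:
```python
from h import *
np.set_printoptions(precision=4,suppress=True)
for y in np.arange(-180,180,30):
    q=env.ik([.518,-.022,.16],down(np.radians(y))); print(y,q)
th=np.radians(15.5)
c=np.array([.505,.03,.36])
best=down(th)
env.move_pose(c,best)
print(env.read_time_s(),env.read_joint_pos())
m,im,d=snap('wrist','w0')
print(m['extrinsics'])
Z={'stop_face':.107,'tube_tray':.092,'bar_face':.107,'knob_grip':.142,'clamp_foot':.092,'clamp_bar':.092,'shaker':0}
for t in Z:
    for r in env.landmark_of('wrist',t)[:2]:
        print(t,round(r['confidence'],2),np.round(r['centre'],1),at_z(m,r['centre'],Z[t]))
np.save('w0d.npy',d)
```

```text
-180 [-0.6352  0.2526  0.678   2.0049 -0.1943  0.9473  1.7123]
-150 [-0.5757  0.2427  0.608   2.0027 -0.1702  0.9454  2.2131]
-120 [-0.5105  0.2342  0.5325  2.     -0.146   0.9439  2.714 ]
-90 [-1.1102  0.6273  1.3888  2.0186 -0.7012  1.1082 -2.5441]
-60 [-1.1102  0.6273  1.3888  2.0186 -0.7012  1.1082 -2.0205]
-30 [-1.1102  0.6273  1.3888  2.0186 -0.7012  1.1082 -1.4969]
0 [-0.842   0.3113  0.9328  2.012  -0.3045  0.9625 -1.326 ]
30 [-0.7752  0.2868  0.8478  2.0099 -0.2628  0.9555 -0.8413]
60 [-0.7449  0.2777  0.8103  2.0089 -0.2461  0.9532 -0.3333]
90 [-0.7188  0.2708  0.7783  2.008  -0.2327  0.9514  0.1777]
120 [-0.6935  0.2646  0.7477  2.0071 -0.2204  0.95    0.6897]
150 [-0.6717  0.2598  0.7214  2.0063 -0.2103  0.9489  1.2038]
2.925 [-0.9241 -0.0154  0.7843  1.7969  0.0113  1.3559 -1.4399]
[[ 0.2689 -0.9186 -0.2895  0.579 ]
 [-0.9632 -0.2565 -0.0806  0.0517]
 [-0.0002  0.3006 -0.9538  0.5025]
 [ 0.      0.      0.      1.    ]]
stop_face 0.86 [150.8 155. ] [0.4545 0.2559 0.107 ]
stop_face 0.7 [364.3 169.7] [ 0.5148 -0.0374  0.107 ]
tube_tray 0.67 [209.6 155.3] [0.4723 0.1816 0.092 ]
bar_face 0.71 [305.4 160.6] [0.5049 0.0463 0.107 ]
knob_grip 0.69 [364.  168.2] [ 0.5222 -0.0285  0.142 ]
clamp_foot 0.92 [353.9 163.4] [ 0.5171 -0.0232  0.092 ]
clamp_bar 0.98 [309.2 159.8] [0.5047 0.041  0.092 ]
clamp_bar 0.18 [215.  160.9] [0.4662 0.1727 0.092 ]
shaker 0.77 [272.6 149.2] [0.4889 0.1056 0.    ]
```

View pics/w0.png

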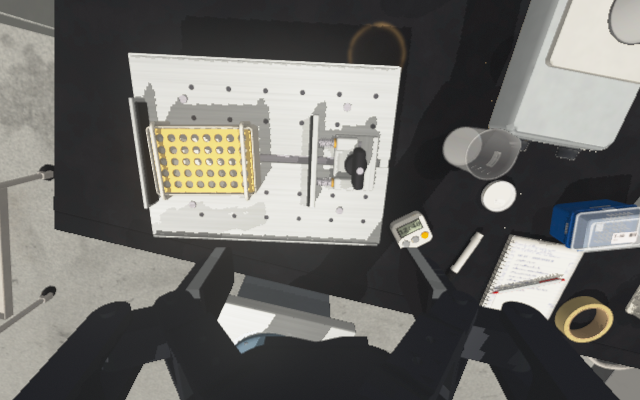

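The wrist picture shows the stop at (140,152), the tray at (205,160) nearly against it, the bar at (313,160) and the wing knob at (358,168), its wing roughly across the slot. Next I'll measure axes from the depth.

Run:
```python
from h import *
np.set_printoptions(precision=4,suppress=True)
m=env.camera_model('wrist'); d=np.load('w0d.npy'); P=cloud(m,d).reshape(-1,3); P=P[d.ravel()>0]
def rect(Q):
    (c,s,a)=cv2.minAreaRect((Q[:,:2]*1000).astype(np.float32)); return np.round(c,1),np.round(s,1),round(a,2),len(Q)
def pca(Q):
    X=Q[:,:2]-Q[:,:2].mean(0); w,v=np.linalg.eigh(X.T@X); return np.degrees(np.arctan2(v[1,1],v[0,1]))
near=lambda c,r:np.linalg.norm(P[:,:2]-np.array(c),axis=1)<r
pl=P[(abs(P[:,2]-.092)<.003)&near([.489,.105],.25)]; print('plat',np.median(pl[:,2]),rect(pl))
k=P[(P[:,2]>.138)&(P[:,2]<.16)&near([.52,-.025],.05)]; print('knob',rect(k),pca(k),k.mean(0),k[:,2].max())
b=P[(P[:,2]>.107)&(P[:,2]<.125)&near([.505,.043],.075)&(P[:,1]>.01)]; print('bar',rect(b),pca(b))
t=P[(P[:,2]>.122)&(P[:,2]<.136)&near([.472,.18],.09)]; print('tray',rect(t))
s=P[(P[:,2]>.112)&(P[:,2]<.122)&near([.45,.26],.09)]; print('stop',rect(s),pca(s))
```

```text
plat 0.09219379437704506 (array([490.8, 101.8]), array([258.6, 360.2]), 12.85, 32284)
knob (array([519.8, -22.7]), array([51.5, 13.1]), 13.58, 442) -166.1343425245734 [ 0.5207 -0.0216  0.1497] 0.15321817614342043
bar (array([511.9,  60.9]), array([112. , 119.7]), 79.3, 1129) -178.49403859594264
tray (array([469.2, 187.4]), array([103.2, 160.2]), 15.47, 5219)
stop (array([452.9, 250.6]), array([ 84.9, 138. ]), 80.94, 1007) -169.59837863256095
```

```bash
cat >> h.py <<'E'
np.set_printoptions(precision=4,suppress=True)
C=np.array([.4908,.1018]); TH=np.radians(12.9); U=np.array([-np.sin(TH),np.cos(TH)]); X=np.array([np.cos(TH),np.sin(TH)])
def pt(y,z,x=0.): return np.r_[C+U*y+X*x,z]
def st(s=''):
    f=env.read_wrist_force(); r=R.from_quat(env.read_tcp_rot()).as_matrix(); p=env.read_eef_pos()
    print(s,'t',env.read_time_s(),'xy_sh',np.array([(p[:2]-C)@X,(p[:2]-C)@U]),'z',round(p[2],4),'yaw',round(np.arctan2(r[1,0],r[0,0])-TH,3),'f_sh',np.array([f[:2]@X,f[:2]@U,f[2]]),'M',env.read_torque(),'gap',round(env.read_finger_gap(),4),flush=True)
E
python3 - <<'E'
from h import *
q=down(TH+.01)
env.gripper_to(.045,100)
env.move_pose(pt(-.1277,.20),q)
m,im,d=snap('wrist','w1'); P=cloud(m,d).reshape(-1,3)
k=P[(P[:,2]>.140)&(P[:,2]<.16)&(np.linalg.norm(P[:,:2]-[.5195,-.0225],axis=1)<.035)]
c,s,a=cv2.minAreaRect((k[:,:2]*1000).astype(np.float32)); print(c,s,a,k[:,2].max())
env.servo_line(pt(-.1277,.126),vel=.1); st('down')
env.gripper_to(.0,100); st('grip'); print(env.read_gripper_force(),env.read_joint_pos())
E
```

```text
(520.0181274414062, -21.631977081298828) (51.037357330322266, 12.740681648254395) 13.697951316833496 0.15252169595647128
down t 5.4583 xy_sh [ 0.0006 -0.1279] z 0.1265 yaw 0.01 f_sh [ 0.2698 -0.1138 -0.1216] M [-0.0549 -0.0514  0.0067] gap 0.0451
grip t 5.8583 xy_sh [ 0.0006 -0.127 ] z 0.127 yaw 0.011 f_sh [-1.0397  2.227   6.1671] M [0.2166 0.407  0.0176] gap 0.0109
99.23104405403137 [-0.7317  0.3455  0.8095  2.0292 -0.322   0.8944 -1.0819]
```

View pics/w1.png

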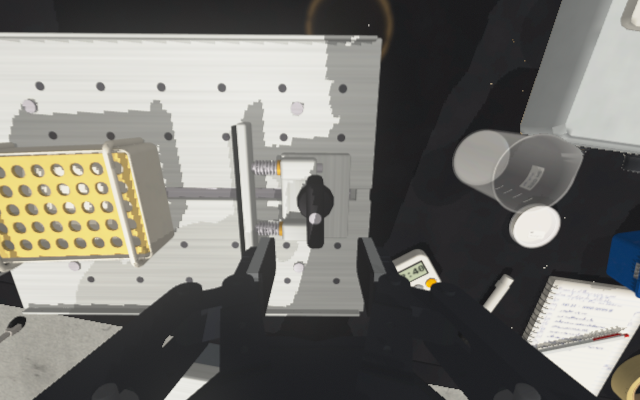

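The picture shows the wing at (316,210) between the fingers, with the fingers clear of the bar at (243,190). The grip is firm, so now the twist.

Run:
```python
from h import *
env.gripper_to(0,115)
p=env.read_eef_pos()
for a in (.2,.45,.7,1.0,1.3,1.5):
    z=.1268+.0013*a
    try: env.servo_line(np.r_[pt(-.127,0,.0006)[:2],z],down(TH+.01+a),vel=.1)
    except env.Unreachable as e: print('unreach',a,e); break
    st(a)
print(env.read_joint_pos())
```

```text
0.2 t 6.425 xy_sh [ 0.0006 -0.1268] z 0.1272 yaw 0.205 f_sh [-0.4159  0.6015  1.9967] M [ 0.1132  0.1409 -0.4718] gap 0.0113
0.45 t 6.825 xy_sh [ 0.0006 -0.1267] z 0.1274 yaw 0.46 f_sh [-1.4654  0.8766  1.5394] M [0.1407 0.1499 0.5793] gap 0.0109
0.7 t 7.225 xy_sh [ 0.0005 -0.1267] z 0.1276 yaw 0.705 f_sh [-1.3734  0.9738  0.4862] M [ 0.3514  0.0615 -0.0419] gap 0.011
1.0 t 7.675 xy_sh [ 0.0005 -0.1266] z 0.128 yaw 1.006 f_sh [-1.0272  1.3072  0.0064] M [0.4902 0.1875 0.0403] gap 0.011
1.3 t 8.125 xy_sh [ 0.0003 -0.1266] z 0.1283 yaw 1.307 f_sh [-0.7961  2.7956  2.2853] M [ 0.5416  0.2833 -0.038 ] gap 0.0107
1.5 t 8.475 xy_sh [ 0.0003 -0.1266] z 0.1286 yaw 1.506 f_sh [-1.7346  2.5842  1.0376] M [ 0.611   0.462  -0.0157] gap 0.011
[-0.489   0.2856  0.5143  2.0187 -0.1811  0.8817  0.2842]
```

Run:
```python
from h import *
q=down(TH+1.51); z=.1286
env.servo_line(pt(-.09,z,.0003),q,vel=.06); st('a')
env.servo_line(pt(-.055,z,.0003),q,vel=.05); st('b')
for y in np.arange(-.053,-.040,.002):
    env.servo_line(pt(y,z,.0003),q,vel=.02); st(round(y,4))
    f=env.read_wrist_force()[:2]@U
    if f<-9: break
snap('wrist','w2')
```

```text
a t 9.2417 xy_sh [ 0.0002 -0.0885] z 0.1286 yaw 1.511 f_sh [-2.1587  2.2575  0.4503] M [0.2361 0.3511 0.0114] gap 0.011
b t 10.0917 xy_sh [ 0.0002 -0.0539] z 0.1286 yaw 1.511 f_sh [-2.0905  0.4247  1.4768] M [-0.061   0.4967 -0.008 ] gap 0.0109
-0.053 t 10.3417 xy_sh [ 0.0002 -0.0533] z 0.1286 yaw 1.51 f_sh [-2.0247 -2.7437  0.7505] M [-0.6086  0.379   0.0303] gap 0.0108
-0.051 t 10.5917 xy_sh [ 0.0002 -0.0517] z 0.1286 yaw 1.509 f_sh [-3.0017 -2.9812  0.9988] M [-0.9409  0.3465 -0.0173] gap 0.0109
-0.049 t 10.8417 xy_sh [ 0.0002 -0.0493] z 0.1286 yaw 1.51 f_sh [-2.2067 -4.103   1.0724] M [-0.9427  0.2918 -0.0822] gap 0.0107
-0.047 t 11.0917 xy_sh [ 0.0002 -0.0471] z 0.1286 yaw 1.51 f_sh [-2.8275 -2.8484  2.0245] M [-0.9451  0.3581 -0.0391] gap 0.0103
-0.045 t 11.3417 xy_sh [ 0.0002 -0.045 ] z 0.1286 yaw 1.51 f_sh [-2.1594 -3.2714  2.1563] M [-0.9308  0.481  -0.0449] gap 0.0106
-0.043 t 11.5917 xy_sh [ 0.0002 -0.0429] z 0.1286 yaw 1.51 f_sh [-3.9089 -3.6448  1.9817] M [-0.9459  0.4878  0.0108] gap 0.0112
-0.041 t 11.8417 xy_sh [ 0.0002 -0.0409] z 0.1286 yaw 1.51 f_sh [-3.4278 -3.5362  1.5374] M [-0.9328  0.4946 -0.0136] gap 0.0107
```

View pics/w2.png

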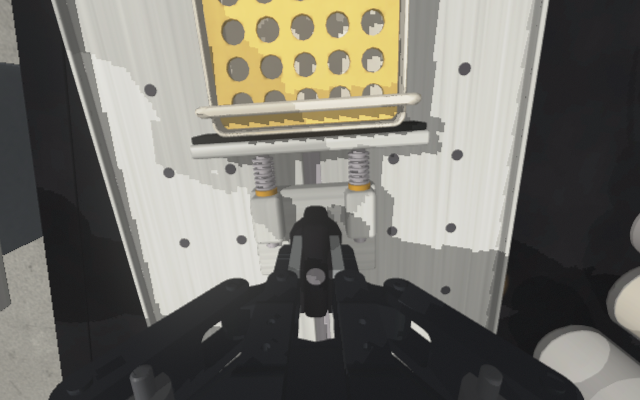

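The picture shows the bar face at (310,140) just behind or touching the tray's near end at (310,127), parallel to it, with the springs still relaxed. I'll continue in fine steps.

Run:
```python
from h import *
q=down(TH+1.51); z=.1286
for y in np.arange(-.0402,-.030,.0007):
    env.servo_line(pt(y,z,.0003),q,vel=.01)
    f=np.mean([env.read_wrist_force()[:2]@U for _ in range(3)]); p=env.read_eef_pos()
    print(round(y,4),round((p[:2]-C)@U,4),round(f,2))
    if f<-11: break
st(); snap('wrist','w3'); snap('top','top3')
```

```text
-0.0402 -0.0404 -4.28
-0.0395 -0.0399 -3.93
-0.0388 -0.0397 -4.75
-0.0381 -0.0396 -5.9
-0.0374 -0.0394 -5.97
-0.0367 -0.0393 -7.17
-0.036 -0.0391 -7.67
-0.0353 -0.0389 -9.82
-0.0346 -0.0388 -10.09
-0.0339 -0.0386 -10.38
-0.0332 -0.0385 -11.4
 t 14.6417 xy_sh [ 0.0002 -0.0385] z 0.1286 yaw 1.507 f_sh [ -2.937  -11.403    1.5024] M [-2.5071  0.1204  0.0295] gap 0.0108
```

Run:
```python
from h import *
q=down(TH+1.51)
env.servo_line(pt(-.0322,.1286,.0003),q,vel=.01); st('pre')
for a in (1.2,.95,.75,.55,.4,.25,.1,0.):
    env.servo_line(pt(-.0322,.1268+.0013*a,.0003),down(TH+.01+a),vel=.1); st(a)
snap('wrist','w4')
```

```text
pre t 14.9917 xy_sh [ 0.0001 -0.0381] z 0.1286 yaw 1.506 f_sh [ -2.7025 -12.4685   1.2419] M [-2.643  -0.0097  0.0234] gap 0.0107
1.2 t 15.4417 xy_sh [ 0.0003 -0.0382] z 0.1282 yaw 1.206 f_sh [ -1.9388 -12.2471  -0.1299] M [-2.7164 -0.1451 -0.0516] gap 0.0108
0.95 t 15.8417 xy_sh [ 0.0003 -0.0383] z 0.1279 yaw 0.956 f_sh [ -1.6662 -12.3209  -1.7997] M [-2.6809 -0.1578 -0.0302] gap 0.0105
0.75 t 16.1917 xy_sh [ 0.0004 -0.0383] z 0.1276 yaw 0.756 f_sh [ -1.9421 -12.2151  -0.8527] M [-2.6828 -0.213  -0.0214] gap 0.0108
0.55 t 16.5417 xy_sh [ 0.0004 -0.0384] z 0.1275 yaw 0.559 f_sh [ -2.0931 -13.4257   0.0533] M [-2.7999 -0.1889  0.3931] gap 0.0109
0.4 t 16.8417 xy_sh [ 0.0004 -0.0384] z 0.1274 yaw 0.409 f_sh [ -1.2055 -12.2046  -1.6418] M [-2.5482 -0.3325  0.2763] gap 0.0106
0.25 t 17.1417 xy_sh [ 0.0005 -0.0383] z 0.1272 yaw 0.255 f_sh [ -1.5819 -12.4916  -1.2905] M [-2.8195  0.0147 -0.2563] gap 0.0114
0.1 t 17.4417 xy_sh [ 0.0005 -0.0384] z 0.1271 yaw 0.104 f_sh [ -2.0758 -13.3923  -0.2543] M [-2.671  -0.1327 -0.4729] gap 0.0107
0.0 t 17.6917 xy_sh [ 0.0005 -0.0384] z 0.1271 yaw 0.006 f_sh [ -1.6114 -12.1541   1.2863] M [-2.7991 -0.0283 -0.0361] gap 0.0106
```

View pics/w4.png

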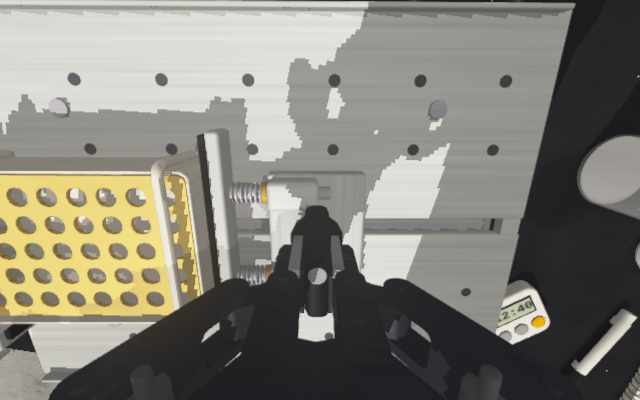

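View pics/w3.png

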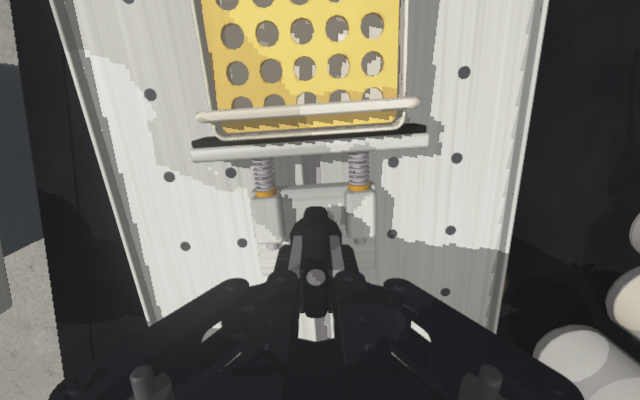

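The picture shows the knob home across the slot at (317,255), and the bar flat on the tray's end at (207,200). I'll unload the arm, release and check.

Run:
```python
from h import *
q=env.read_tcp_rot()
env.servo_line(pt(-.0385,.1271,.0005),q,vel=.02); st('unl')
env.gripper_to(.04); st('open')
env.servo_line(pt(-.0385,.22,.0005),q,vel=.15)
env.move_pose(pt(.02,.36),down(TH)); st('up')
m,im,d=snap('wrist','w5'); P=cloud(m,d).reshape(-1,3); L=np.c_[(P[:,:2]-C)@X,(P[:,:2]-C)@U,P[:,2]]
def rect(s):
    c,w,a=cv2.minAreaRect((L[s][:,:2]*1000).astype(np.float32)); return np.round(c,1),np.round(w,1),round(a,2),s.sum()
k=(L[:,2]>.138)&(L[:,2]<.16)&(np.linalg.norm(L[:,:2]-[0,-.039],axis=1)<.04); print('knob',rect(k))
for t,zz in (('tube_tray',.092),('bar_face',.107),('stop_face',.107),('knob_grip',.142)):
    for r in env.landmark_of('wrist',t)[:1]:
        p=at_z(m,r['centre'],zz)[:2]-C; print(t,round(r['confidence'],2),p@X,p@U)
```

```text
unl t 18.2083 xy_sh [ 0.0005 -0.0387] z 0.1271 yaw 0.007 f_sh [-2.5488 -4.1551  2.285 ] M [-0.8853  0.53   -0.0134] gap 0.0112
open t 18.6 xy_sh [ 0.0015 -0.0373] z 0.1274 yaw 0.008 f_sh [-0.3107 -0.7303  0.0829] M [ 0.0166 -0.0242  0.0267] gap 0.0397
up t 20.025 xy_sh [-0.0006  0.0201] z 0.3589 yaw 0.001 f_sh [ 0.5859 -0.5693 -1.0109] M [ 0.0252 -0.0241 -0.0106] gap 0.0399
knob (array([  0.8, -38.8]), array([51. , 13.3]), 0.75, np.int64(445))
tube_tray 0.88 -0.001130783364263209 0.09562691994092534
bar_face 0.9 0.002528308002412459 0.02632353952185747
stop_face 0.69 0.0018831699507601313 0.15878278870826815
knob_grip 0.73 0.0006222473243715344 -0.04357370901180668
```

View pics/w5.png

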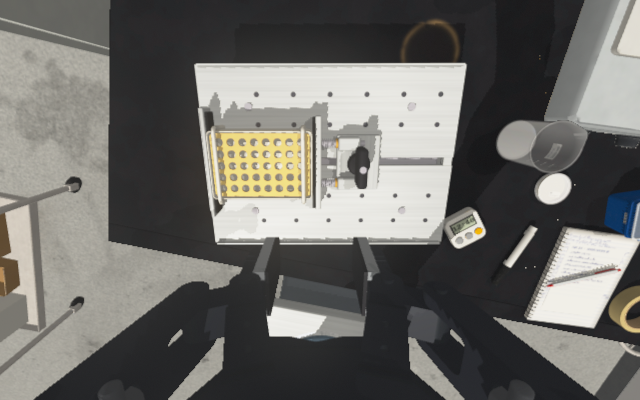

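The picture shows the tray square between the stop at (208,160) and the bar at (317,160). The knob is home at (360,165) and the other things haven't moved.

```bash
python3 -c "
from h import *
print(env.finish_job())"
```

```text
the job is handed in; nothing more can be done
None
```

The job is handed in at about 20 s: the tray is held squarely against the end stop with an estimated 8 N of spring force, the knob is back home, and the gripper is clear and never touched the tray.

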